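# Pulse a square of chocolate in the mini chopper

## Task

Drop the square of chocolate into the bowl of the mini chopper, fit the chopper's lid fully home through the entry gaps of its collar, and twist it clockwise halfway, to the orange pulse marks, and hold it there against the spring. Do not turn it on into the lock click at the red marks (locked on, the chocolate would melt), and leave the bottle, jar and egg cup alone. Finish still gripping the lid at the pulse marks: do not let go.

Things in the scene. Friction and masses are not known exactly. Their poses are not given: they have to be found in the camera images.
- chopper: Cream cordless mini chopper, fixed, upright, round, 120 mm across, 120 high; origin on its axis at the bench, z up. Dark bayonet collar on top (z 106 to 120 mm, 119 outside, 104 inside) with an inward lip (z 115 to 120, opening 92 across) cut away in two entry gaps 22 degrees wide, centred on its +x and -x axis and marked white. Orange pulse and red lock marks also come in opposite pairs.
- bowl (a point): Centre of the mouth of the chopper's steel bowl, on the chopper's axis at z 106 mm: 72 mm across, 41 mm deep, small blade on its floor up to 12 mm high. The channel floor round the mouth, inside the collar, lies at this same height: the lid's underside comes to rest on it.
- entry_mark (a point): White mark on the collar top at the entry gap on the chopper's +x side, 56 mm from the axis, z 121 mm (a second one lies opposite).
- pulse_mark (a point): Orange pulse mark on the collar top, 40 degrees clockwise (seen from above) of the white mark, 56 mm from the axis, z 121 mm (a second one lies opposite).
- lock_mark (a point): Red lock mark on the collar top, 80 degrees clockwise of the white mark, 56 mm from the axis, z 121 mm (a second one lies opposite). A sprung lock starts to resist the lid at about 61 degrees and clicks home at 80.
- lid: Grey chopper lid with a dark grip bar, 120 g, right way up on the bench, 59 mm high; origin at the centre of its underside, z up. Skirt 88 mm across (85 at the foot), rim 94 across with its top at z 26 mm. Lugs at +x and -x reach 49.5 mm from the axis, 10 wide, 6 high from the underside. Orange pointers on the rim at +x and -x. Alike after a half turn. Play at entry: 2 mm and 5 degrees each way.
- lid_grip (a point): Centre of the lid's grip bar, on the lid's axis at z 42 mm. The bar runs along the lid's x (in line with the lugs): 60 mm long, 14 mm thick, standing from z 26 to 59 mm, flat sides facing +y and -y.
- switch_ring (a joint): Sprung ring inside the collar, rad, clockwise from above, 0 at rest. The lugs meet it about 0.1 rad into the lid's turn and then push it: value = lid's clockwise angle from entry less 0.1; 0.60 at the orange marks, 0.97 where the lock starts to resist, 1.3 locked. The spring turns the lid back with 0.09 Nm at rest, 0.18 Nm at the orange marks.
- chocolate: Dark brown square of cooking chocolate, about 16 g, 34 mm (x) by 26 mm (y) by 14 mm high (top 3 mm narrower: 26 by 18 mm), lying flat on the board; origin at the centre of its underside.
- board: White marble serving board, fixed, 190 mm (x) by 120 mm (y) by 15 mm high; origin at the centre of its underside.
- bottle: Silver drink bottle, 68 mm across, 220 mm high, upright, loose; origin at the centre of its underside. Bystander.
- jar: Glass storage jar with cork lid, 84 mm across, 120 mm high, upright, loose; origin at the centre of its underside. Bystander.
- eggcup: Green silicone egg cup, 50 mm across, 52 mm high, upright, loose; origin at the centre of its underside. Bystander.
There are look-alikes about, which are no part of the job. Of the things like the lid, leave any that is green; of the rest the smaller one is meant. Of the things that look like the chocolate, the smaller one is meant.

How it is judged:
On the way, in this order (a step that is already met when the one before it is completed fails the run):
1. the chocolate lies in the bowl, let go (horizontal distance between chocolate and chopper below 0.04 m and height (world z) of chocolate between 0.055 and 0.106 m and contact force between the fingers and chocolate below 0.05 N), for 0.2 s.
2. the lid is fully home in the collar, at the entry position (horizontal distance between lid and chopper below 0.005 m and z of lid in the frame of chopper between 0.102 and 0.1095 m and angle between lid's own z axis and vertical below 0.07 rad and value of joint switch_ring below 0.25 rad), for 0.1 s.
3. the lid is twisted clockwise to the pulse marks and held there (value of joint switch_ring between 0.42 and 0.78 rad and contact force between the fingers and lid above 1 N), for 0.3 s.
At the end, for the whole second after the job is handed in: Chocolate in the bowl; lid home in the collar (underside within 3.5 mm of the channel floor, 5 mm of the axis, 4 degrees of level), still gripped by the fingers and kept at the orange marks: 40 degrees clockwise of entry, give or take 10 (switch ring 0.42 to 0.78 rad) (all of step 3 and angle between the x axis of lid and the x axis of chopper, either way round between 0.45 and 0.95 rad and horizontal distance between lid and chopper below 0.005 m and z of lid in the frame of chopper between 0.102 and 0.1095 m and angle between lid's own z axis and vertical below 0.07 rad and horizontal distance between chocolate and chopper below 0.04 m and height (world z) of chocolate between 0.055 and 0.106 m); the arm keeps its last pose, push and grip.
It fails at once if the lid is turned on into the lock click (switch ring past 1.1 rad) (value of joint switch_ring above 1.1 rad).
It fails at once if the bottle, jar or egg cup is shifted more than 30 mm or tipped (distance of any of bottle, jar, eggcup from where it was at the start of the episode above 0.03 m or angle between any of bottle, jar, eggcup's own z axis and vertical above 0.3 rad).
It also fails if it takes over 61 s, if anything falls off the work surface, if the arm or the gripper's body presses on something with over 40 N, if the wrist force passes 120 N, or if a joint passes its speed limit or range.

## Robot

A 7-joint arm with a two-finger parallel gripper is mounted at the origin on the work surface. World frame = base frame: x ahead of the robot, y to its left, z up, the work surface at z = 0. Lengths are in m, angles in rad, forces in N, time in s.
With the tool pointing down it reaches from about 0.4 to 0.875 m from the base axis. Payload 6.5 kg.
Tool frame: the origin (TCP) lies between the finger pads; the fingertips stand 25 mm ahead of it and the grasp point (between the pads) lies 6 mm ahead of it; z points along the fingers, y is the direction in which the jaws open and shut (so a half turn about z gives the same grasp; the last joint's range is limited). The gripper opens to 88 mm and grips with 3 to 60 N. Pads are 18 mm wide; open, the fingers measure 123 mm over their backs; the gripper's body (75 mm by 187 mm) begins 45 mm behind the grasp point.
Start: joints at [1.157, 0.536, -0.004, 1.538, 0.003, 1.067, -0.071], TCP at [0.222, -0.611, 0.264] pointing down, gripper open.
Joint ranges: [-2.7, 2.7], [-0.37, 2.16], [-1.27, 1.26], [0.24, 2.4], [-1.31, 4.45], [0.19, 1.91], [-2.76, 2.76]. Speed limits (rad/s): [2.39, 2.39, 3.14, 3.14, 3.14, 3.14, 3.14].

## Interface

Orientations are given as a unit quaternion [w, x, y, z].
In Python, from rig import robot, imaging gives the robot as it stands.
- The arm moves only by the tool jog_arm, never from a script. Its argument "commands" is a list that holds one entry, the list of rows, each a list of 7 numbers: the shift along the tool's x, y, z in cm, then the turn, a rotation vector about the tool's x, y, z in degrees, then the finger opening in cm, from 0 to 8.81. In form: [[[tx, ty, tz, ax, ay, az, grip], ...]]. A call has 1 to 20 rows; each row shifts and turns the commanded pose from where the row before left it, along the tool's axes as they then stand; what a row does not reach is not made up. A row lasts 1/12 s, in which the tool goes at most 41.7 mm and 7.16 degrees, less where a joint would pass 70% of its speed; a pose out of reach is approached as far as the arm can. A call with a gripper value outside its range is refused whole. The fingers move at their own pace and stop on an object; "grip_force" is the grip in N (left out, the last holds). Time passes only in rows, so rows that do not move let the fingers close. It gives the time, the measured TCP pose, the force and the opening at its end, in the units of the state.
- robot.state(): the state, without advancing time (a new reading comes with each control period).
- imaging.capture(name): name is "scene" or "side" or "wrist"; returns the picture (420x560x3 uint8, red, green, blue); there is no depth.
- imaging.camera_params(name): a dict with "fx", "fy", "cx", "cy" (pixels), "eye" and "attitude" of the camera in the world. Camera axes: x right, y down, z forward; pixel columns grow to the right and rows downward; lengths in m; the calibration is good to about 2 mm. A picture is of the moment at which its call begins: read the wrist's pose just before it. camera_params takes no time and is no camera call; for the wrist camera it gives the pose at the moment of the call.
- robot.hand_in(): hands the job in, once; it reports no verdict.
Trained networks look in the newest picture that a camera, given by its name, has taken for a name from the list of things; names that differ only in an ending like _2 or _b are one class to them, and where a whole thing is asked for, a point or a joint stands for the part that bears it (a point fixed in the world has none). Each returns a list of dicts, best first, with "conf" (0 to 1); they miss things now and then, are a little off and sometimes report something else, mostly with a low value. They report only what shows in the picture. A call takes as long as a camera call. They do not tell look-alikes from the thing itself.
- imaging.spot_in(label, camera): "centre" ([x, y, z] in m, in world coordinates, good to about 4 mm: the middle of the surface that is visible of it).
- imaging.cut_out(label, camera): "pixels" (420x560 bool, what is visible of it).
The state is a dict: "time": time; "joint_positions": joint angles; "joint_vel": joint speeds; "effort": joint torques, N m; "position": TCP position; "ee_rot": TCP orientation; "force": force on the tool from outside, world axes, zero at the start; "moment": the same for the moment, N m; "opening": finger opening in m.
Only numpy, scipy, OpenCV 4.12 (cv2) and the standard library are available. Lean on these libraries where they do the work, as an engineer would, in place of code of your own. Each camera call takes 0.05 s, during which the arm holds its last target. There are 200 camera calls.

## Working session

There is one attempt and no reset: what is moved stays moved. The work goes in short steps, Python scripts to look and compute and a tool call to move; the robot and the scene stay as the last step left them, time stands still between calls to the robot, and variables do not carry over. Pictures are saved under pics/ and viewed, about 8 in all and at most 12, crops included, and the job is handed in when it is done.

Besides the shell and the picture viewer there is one more tool, called after "Request:" by a JSON object that holds its "api" and its "payload". jog_arm: Moves the arm, as the interface text tells. Its arguments: {"type":"object","properties":{"commands":{"type":"array"},"grip_force":{"type":"number"}},"required":["commands"]}

```bash
ls; mkdir -p pics
cat > h.py <<'E'
import numpy as np, cv2
from rig import robot, imaging
from scipy.spatial.transform import Rotation as R
def save(n,f): 
    im=imaging.capture(n); cv2.imwrite('pics/'+f,im[:,:,::-1]); return im
E
python3 - <<'E'
from h import *
a=save('scene','s1.png'); b=save('side','d1.png')
cv2.imwrite('pics/both.png',cv2.resize(np.vstack([a,b])[:,:,::-1],None,fx=.71,fy=.71))
for c in ('scene','side'):
  p=imaging.camera_params(c); print(c,p)
  for l in ['chopper','lid','chocolate','board','bottle','jar','eggcup','entry_mark','pulse_mark','lock_mark','bowl']:
    print(l,[(np.round(d['centre'],3).tolist(),round(d['conf'],2)) for d in imaging.spot_in(l,c)])
print(robot.state())
E
```

```text
pics
scene {'fx': 466.51936109043584, 'fy': 466.51936109043584, 'cx': 283.7253422825897, 'cy': 210.93563303133718, 'eye': array([ 1.05794107, -0.59254963,  0.98427658]), 'attitude': array([-0.3308209 ,  0.86889431,  0.34176106, -0.13703867])}
chopper [([0.544, -0.005, 0.094], 0.95)]
lid [([0.571, -0.424, 0.026], 0.72), ([0.546, -0.276, 0.027], 0.7), ([0.392, -0.311, 0.036], 0.57)]
chocolate [([0.463, 0.251, 0.029], 0.61), ([0.31, 0.241, 0.016], 0.47)]
board [([0.502, 0.266, 0.016], 0.76)]
bottle [([0.716, 0.251, 0.119], 0.91)]
jar [([0.544, 0.002, 0.09], 0.69), ([0.756, 0.035, 0.098], 0.68)]
eggcup [([0.724, -0.233, 0.029], 0.87)]
entry_mark [([0.543, -0.002, 0.095], 0.97)]
pulse_mark [([0.544, -0.002, 0.094], 0.93)]
lock_mark [([0.545, 0.001, 0.094], 0.63)]
bowl [([0.542, -0.003, 0.095], 0.81)]
side {'fx': 401.98405521119116, 'fy': 401.98405521119116, 'cx': 275.16163685505404, 'cy': 203.86891204394522, 'eye': array([0.35498816, 0.66715414, 0.55246314]), 'attitude': array([ 0.06536115, -0.1196741 ,  0.86519024, -0.48254728])}
chopper [([0.525, 0.051, 0.09], 0.96)]
lid [([0.527, -0.24
[... 619 characters left out ...]
ions': array([ 1.15679381,  0.53636432, -0.0043701 ,  1.53792123,  0.00263983,
        1.06728005, -0.0711851 ]), 'joint_vel': array([ 1.25232302e-04, -1.13850429e-03, -1.41133294e-03,  3.37923328e-04,
        1.21897228e-04, -8.74137799e-04, -7.70142065e-05]), 'effort': array([ 6.85847044e-04, -5.70892954e+01,  9.90374945e-01, -2.51916915e+01,
       -5.62617613e-02,  1.09623838e-02,  4.40042413e-05]), 'position': array([ 0.22151272, -0.61108237,  0.26373103]), 'ee_rot': array([ 2.54157248e-05,  9.84913351e-01,  1.73048227e-01, -3.43949521e-05]), 'force': array([-0.17948355,  0.54270994, -1.27428092]), 'moment': array([-0.01885278,  0.03799719,  0.00548084]), 'opening': 0.08798503191114403}
```

View pics/s1.png

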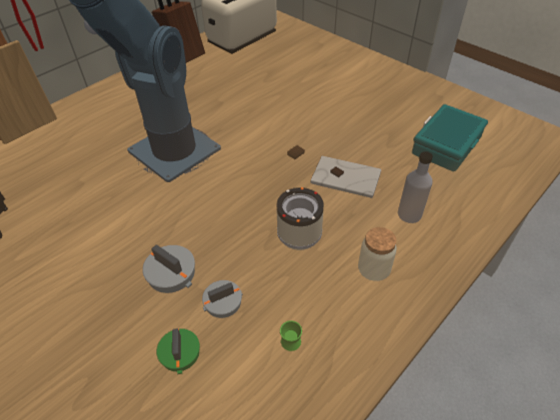

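View pics/d1.png

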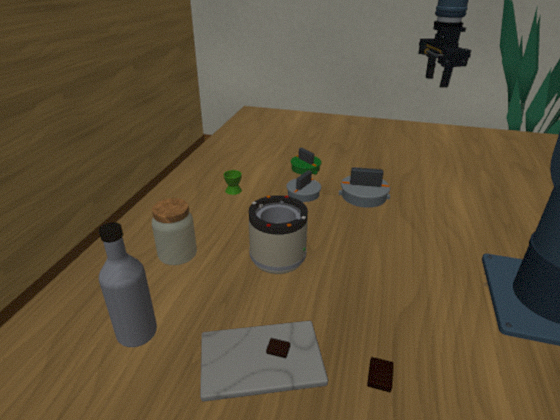

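The scene picture shows the chopper at (300,217), the small grey lid at (222,297), the large grey lid at (169,266) and the green one at (178,348). The chocolate on the board is at (337,172), with a larger one off the board at (296,152). I'll move above the lid, then the chopper, looking with the wrist camera.

Request:
{"api": "jog_arm", "payload": {"commands": [[[2.9, -1.6, -1, 0, 0, 0, 8.8], [2.9, -1.6, -1, 0, 0, 0, 8.8], [2.9, -1.6, -1, 0, 0, 0, 8.8], [2.9, -1.6, -1, 0, 0, 0, 8.8], [2.9, -1.6, -1, 0, 0, 0, 8.8], [2.9, -1.6, -1, 0, 0, 0, 8.8], [2.9, -1.6, -1, 0, 0, 0, 8.8], [2.9, -1.6, -1, 0, 0, 0, 8.8], [2.9, -1.6, -1, 0, 0, 0, 8.8], [2.9, -1.6, -1, 0, 0, 0, 8.8], [2.9, -1.6, -1, 0, 0, 0, 8.8], [2.9, -1.6, -1, 0, 0, 0, 8.8], [2.9, -1.6, -1, 0, 0, 0, 8.8], [2.9, -1.6, -1, 0, 0, 0, 8.8], [0, 0, 0, 0, 0, 0, 8.8], [0, 0, 0, 0, 0, 0, 8.8]]]}}

```text
time: 2.53
position: [0.5283, -0.2601, 0.4042]
ee_rot: [-0.0, 0.985, 0.175, 0.001]
force: [-0.4, -0.9, -0.3]
opening: 0.0881
```

Run:
```python
from h import *
print(robot.state()['position'],robot.state()['joint_positions'])
p=imaging.camera_params('wrist');print(p)
a=save('wrist','w1.png')
for l in ['lid','chopper']: print(l,[(np.round(d['centre'],3).tolist(),round(d['conf'],2)) for d in imaging.spot_in(l,'wrist')])
```

```text
[ 0.52831081 -0.26005102  0.40417812] [ 0.51775598  0.32543719 -0.1802731   1.51849215  0.05881303  1.30190149
 -0.88738577]
{'fx': 316.03477761417105, 'fy': 316.03477761417105, 'cx': 281.44968802653193, 'cy': 208.6168701543599, 'eye': array([ 0.5963139 , -0.23418596,  0.52445797]), 'attitude': array([ 0.1169369 ,  0.81152987, -0.56670671, -0.0811698 ])}
lid [([0.564, -0.413, 0.023], 0.93), ([0.386, -0.296, 0.034], 0.79), ([0.534, -0.267, 0.026], 0.67)]
chopper [([0.534, 0.016, 0.107], 0.8)]
```

View pics/w1.png

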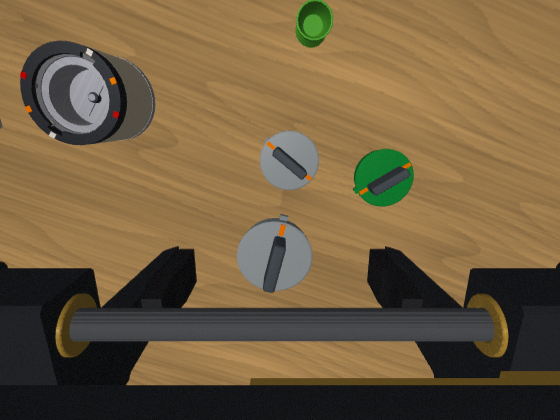

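The wrist view shows the small lid at (289,160) with pointers at (271,145) and (308,179). The chopper collar is at (73,93), with white marks at (88,52) and (52,134), orange at (113,80) and (28,109), and red at (23,76) and (116,114). Next I'll fit the poses from these marks.

```bash
cat >> h.py <<'E'
from scipy.optimize import least_squares
def rot(p): w,x,y,z=p['attitude']; return R.from_quat([x,y,z,w])
def back(p,uv,z):
    uv=np.atleast_2d(uv).astype(float); d=np.c_[(uv[:,0]-p['cx'])/p['fx'],(uv[:,1]-p['cy'])/p['fy'],np.ones(len(uv))]
    d=rot(p).apply(d); return p['eye']+d*((z-p['eye'][2])/d[:,2])[:,None]
def blobs(im,amin=6):
    hsv=cv2.cvtColor(im,cv2.COLOR_RGB2HSV); out={}
    for n,lo,hi in [('orange',(8,200,170),(20,255,255)),('red',(0,190,120),(5,255,255)),('white',(0,0,180),(180,40,255))]:
        k,_,st,c=cv2.connectedComponentsWithStats(cv2.inRange(hsv,lo,hi))
        out[n]=[(c[i].round(1).tolist(),int(st[i,4])) for i in range(1,k) if st[i,4]>=amin]
    return out
def fitmarks(p,uv,z,r,angs):
    P=back(p,uv,z)[:,:2]; a=np.array(angs)
    f=lambda v:(v[:2]+r*np.c_[np.cos(v[2]+a),np.sin(v[2]+a)]-P).ravel()
    c=P.mean(0); t0=np.arctan2(*(P[0]-c)[::-1])-a[0]
    s=least_squares(f,[*c,t0]); return s.x, np.abs(s.fun).max(), P
E
python3 - <<'E'
from h import *
im=cv2.imread('pics/w1.png')[:,:,::-1].copy(); p=imaging.camera_params('wrist')
b=blobs(im); print(b)
m=[(88,52),(113,80),(116,114),(52,134),(28,109),(23,76)]
allb=[x[0] for k in b for x in b[k]]
near=lambda q:min(allb,key=lambda c:np.hypot(c[0]-q[0],c[1]-q[1]))
m=[near(q) for q in m]; print(m)
d=np.radians
print('chopper',fitmarks(p,m,.121,.056,d([0,-40,-80,180,140,100])))
l=[near((271,145)),near((308,179))]
for r in (.0435,.045,.047):print('lid',fitmarks(p,l,.026,r,[0,np.pi]))
for d in imaging.cut_out('lid','wrist'): ys,xs=np.nonzero(d['pixels']); print(d['conf'],xs.mean(),ys.mean(),len(xs))
E
```

```text
{'orange': [([112.6, 80.2], 30), ([27.9, 108.7], 30), ([270.2, 145.1], 28), ([406.5, 165.2], 24), ([308.3, 177.3], 20), ([363.3, 190.5], 26), ([281.7, 229.8], 51)], 'red': [([22.7, 74.8], 32), ([115.6, 114.4], 25)], 'white': [([89.0, 52.1], 32), ([51.9, 134.6], 23)]}
[[89.0, 52.1], [112.6, 80.2], [115.6, 114.4], [51.9, 134.6], [27.9, 108.7], [22.7, 74.8]]
chopper (array([ 0.53024348,  0.00843188, -0.24000116]), np.float64(0.0003954251834208389), array([[ 0.58455769, -0.00503121],
       [ 0.56375141, -0.03664508],
       [ 0.52645457, -0.04767536],
       [ 0.4758931 ,  0.02194423],
       [ 0.49703152,  0.05375627],
       [ 0.53377257,  0.06424245]]))
lid (array([ 0.53266344, -0.27395034,  1.21781377]), np.float64(0.003921783241122856), array([[ 0.54625647, -0.23705408],
       [ 0.51907041, -0.3108466 ]]))
lid (array([ 0.53266344, -0.27395034,  1.21781377]), np.float64(0.005329301978829248), array([[ 0.54625647, -0.23705408],
       [ 0.51907041, -0.3108466 ]]))
lid (array([ 0.53266344, -0.27395034,  1.21781377]), np.float64(0.007205993629104457), array([[ 0.54625647, -0.23705408],
       [ 0.51907041, -0.3108466 ]]))
0.87 383.28094013955194 176.91112743297833 2723
0.86 288.85228480340066 159.9334041799504 2823
0.81 274.0661040787623 254.17885607126112 4266
```

Request:
{"api": "jog_arm", "payload": {"commands": [[[0.7, -3.4, 1.2, 0, 0, 0, 6], [0.7, -3.4, 1.2, 0, 0, 0, 6], [0.7, -3.4, 1.2, 0, 0, 0, 6], [0.7, -3.4, 1.2, 0, 0, 0, 6], [0.7, -3.4, 1.2, 0, 0, 0, 6], [0.7, -3.4, 1.2, 0, 0, 0, 6], [0.7, -3.4, 1.2, 0, 0, 0, 6], [0.7, -3.4, 1.2, 0, 0, 0, 6], [0.7, -3.4, 1.2, 0, 0, 0, 6], [0.7, -3.4, 1.2, 0, 0, 0, 6], [0.7, -3.4, 1.2, 0, 0, 0, 6], [0.7, -3.4, 1.2, 0, 0, 0, 6], [0.7, -3.4, 1.2, 0, 0, 0, 6], [0.7, -3.4, 1.2, 0, 0, 0, 6], [0.7, -3.4, 1.2, 0, 0, 0, 6], [0, 0, 0, 0, 0, 0, 6], [0, 0, 0, 0, 0, 0, 6]]]}}

```text
time: 4.15
position: [0.451, 0.2538, 0.2229]
ee_rot: [0.0, 0.985, 0.174, -0.001]
force: [-0.5, -0.6, 0.2]
opening: 0.0599
```

```bash
cat >> h.py <<'E'
def dark(p,im,box,z,thr=60):
    g=im.max(2).astype(int); m=np.zeros_like(g,np.uint8); x0,y0,x1,y1=box
    m[y0:y1,x0:x1]=(g[y0:y1,x0:x1]<thr)
    return m
E
python3 - <<'E'
from h import *
p=imaging.camera_params('wrist');a=save('wrist','w2.png')
for d in imaging.cut_out('chocolate','wrist'):
    m=d['pixels'].astype(np.uint8); c=max(cv2.findContours(m,0,1)[0],key=cv2.contourArea)[:,0]
    for z in (.015,.026,.029):
        P=back(p,c,z)[:,:2]; r=cv2.minAreaRect((P*1000).astype(np.float32)); print(d['conf'],m.sum(),c.mean(0),z,r)
E
```

```text
0.92 831 [284.0990099  175.40594059] 0.015 ((462.5440368652344, 256.258544921875), (35.615604400634766, 27.05974578857422), 0.1339430958032608)
0.92 831 [284.0990099  175.40594059] 0.026 ((464.4507751464844, 257.0425720214844), (34.42091751098633, 26.152063369750977), 0.13393543660640717)
0.92 831 [284.0990099  175.40594059] 0.029 ((464.9707946777344, 257.2563781738281), (34.095115661621094, 25.904504776000977), 0.13395431637763977)
0.67 970 [241.76724138 295.61206897] 0.015 ((308.9947814941406, 251.10157775878906), (40.073326110839844, 46.89942169189453), 0.9397920370101929)
0.67 970 [241.76724138 295.61206897] 0.026 ((316.05206298828125, 252.05857849121094), (38.72909927368164, 45.32624053955078), 0.939717710018158)
0.67 970 [241.76724138 295.61206897] 0.029 ((317.9767761230469, 252.319580078125), (38.362483978271484, 44.89719009399414), 0.9397446513175964)
```

View pics/w2.png

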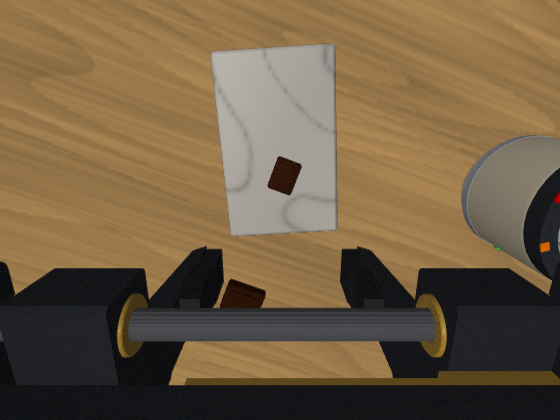

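Chocolate on the board at pixel (284,175), about (0.4635, 0.2567), long side along world x. Turn the tool 20°, descend, grip across y.

Request:
{"api": "jog_arm", "payload": {"commands": [[[0, 0, 3, 0, 0, 6.7, 6], [0, 0, 3, 0, 0, 6.7, 6], [0, 0, 3, 0, 0, 6.7, 6], [0.3, -0.1, 2, 0, 0, 0, 6], [0.3, -0.1, 2, 0, 0, 0, 6], [0.3, -0.1, 2, 0, 0, 0, 6], [0.3, 0, 1, 0, 0, 0, 6], [0, 0, 1, 0, 0, 0, 6], [0, 0, 0.9, 0, 0, 0, 6], [0, 0, 0, 0, 0, 0, 6], [0, 0, 0, 0, 0, 0, 6]]]}}

```text
time: 5.17
position: [0.4638, 0.2559, 0.045]
ee_rot: [0.0, 1.0, -0.002, 0.0]
force: [0.6, 0.6, 0.2]
opening: 0.0599
```

Request:
{"api": "jog_arm", "payload": {"commands": [[[0, 0, 0.2, 0, 0, 0, 6], [0, 0, 0, 0, 0, 0, 1.5], [0, 0, 0, 0, 0, 0, 1.5], [0, 0, 0, 0, 0, 0, 1.5], [0, 0, 0, 0, 0, 0, 1.5], [0, 0, 0, 0, 0, 0, 1.5], [0, 0, 0, 0, 0, 0, 1.5], [0, 0, -1, 0, 0, 0, 1.5], [0, 0, -2, 0, 0, 0, 1.5], [0, 0, -3, 0, 0, 0, 1.5], [0, 0, -3, 0, 0, 0, 1.5], [0, 0, -3, 0, 0, 0, 1.5], [0, 0, -3, 0, 0, 0, 1.5], [0, 0, 0, 0, 0, 0, 1.5]]], "grip_force": 10}}

```text
time: 6.33
position: [0.4664, 0.258, 0.1988]
ee_rot: [-0.002, 1.0, -0.002, 0.004]
force: [0.9, 1.1, 0.1]
opening: 0.0257
```

Request:
{"api": "jog_arm", "payload": {"commands": [[[0.8, 3.1, 0, 0, 0, 0, 1.5], [0.8, 3.1, 0, 0, 0, 0, 1.5], [0.8, 3.1, 0, 0, 0, 0, 1.5], [0.8, 3.1, 0, 0, 0, 0, 1.5], [0.8, 3.1, 0, 0, 0, 0, 1.5], [0.8, 3.1, 0, 0, 0, 0, 1.5], [0.8, 3.1, 0, 0, 0, 0, 1.5], [0.8, 3.1, 0, 0, 0, 0, 1.5], [0, 0, 0, 0, 0, 0, 1.5], [0, 0, 2, 0, 0, 0, 1.5], [0, 0, 2, 0, 0, 0, 1.5], [0, 0, 1, 0, 0, 0, 1.5], [0, 0, 0, 0, 0, 0, 1.5], [0, 0, 0, 0, 0, 0, 1.5]]]}}

```text
time: 7.5
position: [0.5267, 0.0082, 0.1426]
ee_rot: [-0.0, 1.0, -0.001, -0.001]
force: [0.0, 0.8, -0.3]
opening: 0.0257
```

Request:
{"api": "jog_arm", "payload": {"commands": [[[0.3, 0, 0.7, 0, 0, 0, 1.5], [0, 0, 0, 0, 0, 0, 1.5], [0, 0, 0, 0, 0, 0, 4.2], [0, 0, 0, 0, 0, 0, 4.2], [0, 0, 0, 0, 0, 0, 4.2], [0, 0, 0, 0, 0, 0, 4.2], [0, 0, -2, 0, 0, 0, 4.2], [0, 0, -3, 0, 0, 0, 4.2], [0, 0, -4, 0, 0, 0, 4.2], [0, 0, -4, 0, 0, 0, 4.2], [0, 0, 0, 0, 0, 0, 4.2]]]}}

```text
time: 8.42
position: [0.5341, 0.0085, 0.2733]
ee_rot: [-0.0, 1.0, -0.002, 0.006]
force: [1.4, -0.2, 0.4]
opening: 0.0423
```

Run:
```python
from h import *
p=imaging.camera_params('wrist');a=save('wrist','w3.png');s=imaging.capture('scene')
print(robot.state()['position']); print(blobs(a))
c=cv2.resize(s[170:260,240:360],None,fx=3,fy=3)
o=np.zeros((420+0,560,3),np.uint8); o=np.hstack([cv2.resize(a,(420,315)),np.vstack([c,np.zeros((45,360,3),np.uint8)])])
cv2.imwrite('pics/c3.png',o[:,:,::-1])
for l in ['chocolate']: print(l,[(np.round(d['centre'],3).tolist(),round(d['conf'],2)) for d in imaging.spot_in(l,'wrist')])
```

```text
[0.53095127 0.00789499 0.26739609]
{'orange': [([328.5, 167.5], 60), ([488.9, 168.7], 59), ([228.4, 240.3], 47), ([527.8, 267.2], 94), ([520.4, 342.7], 16)], 'red': [([214.0, 201.8], 51), ([339.4, 208.3], 50)], 'white': [([72.6, 137.2], 32), ([68.2, 200.9], 8686), ([291.7, 143.1], 59), ([287.7, 159.3], 130), ([257.8, 163.3], 78), ([264.8, 186.0], 126), ([247.1, 170.6], 58), ([254.8, 183.3], 94), ([300.9, 173.7], 16), ([307.5, 177.1], 10), ([316.5, 178.3], 6), ([308.7, 188.5], 6), ([317.1, 188.0], 9), ([319.6, 194.6], 10), ([40.7, 229.3], 871), ([234.1, 207.2], 11), ([289.1, 217.8], 19), ([311.0, 223.8], 6), ([267.9, 241.8], 52), ([127.6, 256.9], 703), ([263.7, 261.1], 45)]}
chocolate [([0.532, 0.001, 0.085], 0.74)]
```

View pics/c3.png

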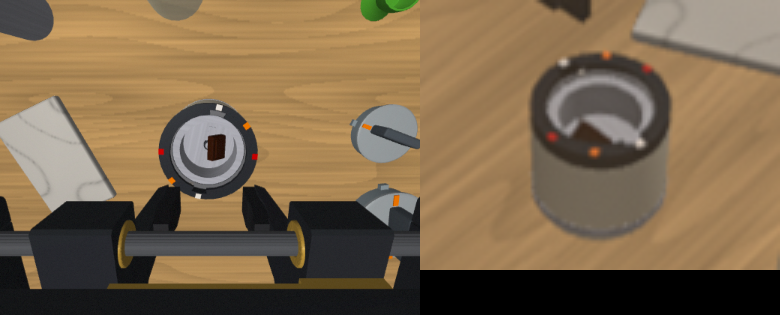

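The chocolate lies in the bowl (crop pixel 216,147; scene crop agrees). Refit the chopper from this nearer view, then go to the lid.

Run:
```python
from h import *
p=imaging.camera_params('wrist');a=save('wrist','w4.png'); b=blobs(a)
allb=[x[0] for k in b for x in b[k]]
near=lambda q:min(allb,key=lambda c:np.hypot(c[0]-q[0],c[1]-q[1]))
m=[near(q) for q in [(292,143),(328,167),(339,208),(264,261),(228,240),(214,202)]]
x,e,_=fitmarks(p,m,.121,.056,np.radians([0,-40,-80,180,140,100])); print(x,e,m)
```

```text
[ 0.53152046  0.01321925 -0.23113318] 0.00022317559523678948 [[291.0, 136.3], [329.2, 161.9], [340.4, 204.1], [262.4, 258.3], [226.0, 237.1], [211.0, 197.6]]
```

Request:
{"api": "jog_arm", "payload": {"commands": [[[0, 3.5, 0, 0, 0, 0, 4.2], [0, 3.5, 0, 0, 0, 0, 4.2], [0, 3.5, 0, 0, 0, 0, 4.2], [0, 3.5, 0, 0, 0, 0, 4.2], [0, 3.5, 0, 0, 0, 0, 4.2], [0, 3.5, 0, 0, 0, 0, 4.2], [0, 3.5, 0, 0, 0, 0, 4.2], [0, 3.5, 0, 0, 0, 0, 4.2], [0, 0, 0, 0, 0, -6, 4.2], [0, 0, 0, 0, 0, -7, 4.2], [0, 0, 0, 0, 0, -7, 4.2], [0, 0, 0, 0, 0, -7, 4.2], [0, 0, 0, 0, 0, -7, 4.2], [0, 0, 0, 0, 0, -7, 4.2], [0, 0, 0, 0, 0, -7, 4.2], [0, 0, 0, 0, 0, -7, 4.2], [0, 0, 0, 0, 0, -7, 4.2], [0, 0, 0, 0, 0, -7, 4.2], [0, 0, 0, 0, 0, 0, 4.2], [0, 0, 0, 0, 0, 0, 4.2]]]}}

```text
time: 10.28
position: [0.5284, -0.2718, 0.2641]
ee_rot: [-0.001, 0.826, 0.564, -0.0]
force: [-0.6, -0.1, -0.7]
opening: 0.0423
```

Run:
```python
from h import *
s=robot.state(); w,x,y,z=s['ee_rot']; print(s['position'],R.from_quat([x,y,z,w]).as_matrix()[:,0],s['joint_positions'])
p=imaging.camera_params('wrist');a=save('wrist','w5.png'); b=blobs(a); print(b['orange'])
for d in imaging.cut_out('lid','wrist'):
    m=d['pixels'].astype(np.uint8); c=max(cv2.findContours(m,0,1)[0],key=cv2.contourArea); print(d['conf'],m.sum(),cv2.fitEllipse(c), back(p,cv2.fitEllipse(c)[0],.026))
for u in b['orange']: print(back(p,u[0],.026))
```

```text
[ 0.5284401  -0.27179904  0.26407352] [3.64516276e-01 9.31196741e-01 7.16596241e-04] [ 0.73320465  0.48309091 -0.45389327  1.66862141  0.2363702   1.04755626
 -0.16808329]
[([287.0, 143.5], 60), ([289.0, 212.0], 25), ([210.6, 233.4], 98), ([319.7, 272.3], 23), ([382.3, 288.3], 7)]
0.93 5115 ((288.2161560058594, 175.1813201904297), (79.78163146972656, 80.07268524169922), 69.51303100585938) [[ 0.53743205 -0.26697942  0.026     ]]
0.75 6341 ((173.68905639648438, 237.20928955078125), (80.98225402832031, 105.2423324584961), 80.79885864257812) [[ 0.38044166 -0.28736546  0.026     ]]
0.57 1249 ((361.5966796875, 261.6910705566406), (30.6367244720459, 60.470054626464844), 123.41310119628906) [[ 0.58329072 -0.40166539  0.026     ]]
[[ 0.54899388 -0.23317896  0.026     ]]
[[ 0.52243915 -0.30850662  0.026     ]]
[[ 0.42433867 -0.29922418  0.026     ]]
[[ 0.5299384  -0.39651387  0.026     ]]
[[ 0.59677491 -0.44691489  0.026     ]]
```

View pics/w5.png

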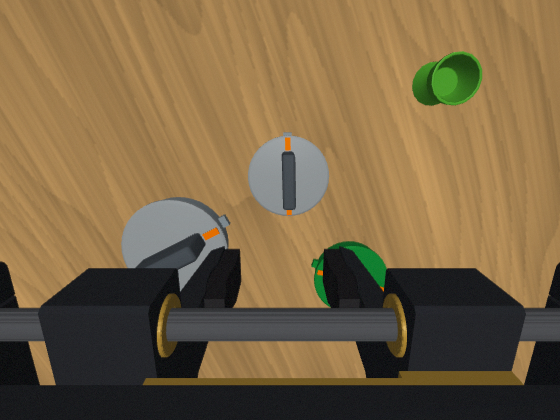

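The lid is at (288,175), bar nearly vertical in the image between the fingers. Descend and grip the bar.

Request:
{"api": "jog_arm", "payload": {"commands": [[[0.3, 0.7, 2, 0, 0, -1.5, 4.2], [0, 0, 3, 0, 0, 0, 4.2], [0, 0, 3, 0, 0, 0, 4.2], [0, 0, 3, 0, 0, 0, 4.2], [0, 0, 3, 0, 0, 0, 4.2], [0, 0, 2, 0, 0, 0, 4.2], [0, 0, 2, 0, 0, 0, 4.2], [0, 0, 1, 0, 0, 0, 4.2], [0, 0, 0.7, 0, 0, 0, 4.2], [0, 0, 0, 0, 0, 0, 4.2], [0, 0, 0, 0, 0, 0, 4.2], [0, 0, 0, 0, 0, 0, 4.2]]]}}

```text
time: 11.38
position: [0.5376, -0.2721, 0.0699]
ee_rot: [0.001, 0.818, 0.576, 0.0]
force: [0.1, 0.1, -0.3]
opening: 0.0421
```

Run:
```python
from h import *
print(robot.state()['position'])
p=imaging.camera_params('wrist');a=save('wrist','w6.png'); b=blobs(a); print(b['orange'])
s=imaging.capture('side');c=cv2.resize(s[130:230,240:400],None,fx=2.2,fy=2.2,interpolation=2)
o=np.zeros((420,800,3),np.uint8);o[:,:448]=cv2.resize(a,(448,336))[:336] if 0 else np.vstack([cv2.resize(a,(448,336)),np.zeros((84,448,3),np.uint8)]); o[:c.shape[0],448:]=c[:,:352]
cv2.imwrite('pics/c6.png',o[:,:,::-1])
```

```text
[ 0.5376111  -0.27212358  0.06988016]
[([278.0, 180.5], 286)]
```

View pics/c6.png

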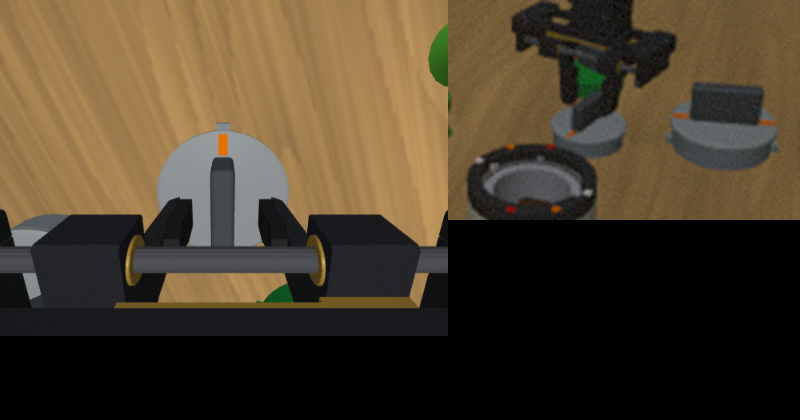

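Run:
```python
from h import *
p=imaging.camera_params('wrist');s=robot.state(); w,x,y,z=s['ee_rot'];T=R.from_quat([x,y,z,w])
P=back(p,[278.0,180.5],.026)[0]; print('pointer in tool',T.inv().apply(P-s['position']))
im=cv2.imread('pics/w6.png'); u=back(p,[[278,160]],.0)[0]
for n,uv,zz in [('rimtop',(279,162),.026),('barend top',(277.5,197),.059)]: print(n,T.inv().apply(back(p,uv,zz)[0]-s['position']))
q=rot(p); print('cam in tool',T.inv().apply(p['eye']-s['position']),(T.inv()*q).as_rotvec(),(T.inv()*q).as_matrix().round(4).tolist())
```

```text
pointer in tool [ 0.04053323 -0.00238715  0.04386567]
rimtop [ 0.05028252 -0.0018334   0.0438644 ]
barend top [ 0.04000828 -0.00227618  0.01086595]
cam in tool [ 0.07357191 -0.00064405 -0.12017936] [-0.22605003 -0.22528035  1.55957285] [[-0.0005, -0.959, -0.2835], [1.0, -0.0006, 0.0004], [-0.0006, -0.2835, 0.959]]
```

Request:
{"api": "jog_arm", "payload": {"commands": [[[0.1, 0, 1, 0, 0, 0, 4.2], [0, 0, 0.5, 0, 0, 0, 4.2], [0, 0, 0, 0, 0, 0, 4.2], [0, 0, 0, 0, 0, 0, 4.2], [0, 0, 0, 0, 0, 0, 1.0], [0, 0, 0, 0, 0, 0, 1.0], [0, 0, 0, 0, 0, 0, 1.0], [0, 0, 0, 0, 0, 0, 1.0], [0, 0, 0, 0, 0, 0, 1.0], [0, 0, 0, 0, 0, 0, 1.0], [0, 0, 0, 0, 0, 0, 1.0]]], "grip_force": 40}}

```text
time: 12.4
position: [0.5372, -0.271, 0.0539]
ee_rot: [0.0, 0.818, 0.576, 0.0]
force: [-0.7, 0.1, 1.6]
opening: 0.0138
```

```bash
cat >> h.py <<'E'
def tool():
    s=robot.state(); w,x,y,z=s['ee_rot'];T=R.from_quat([x,y,z,w]); return s,T
E
python3 - <<'E'
from h import *
s,T=tool(); p=imaging.camera_params('wrist');a=save('wrist','w7.png'); b=blobs(a); print(s['position'],s['force'],s['opening'],b['orange'])
for u in b['orange'][:2]: print('pointer in tool',T.inv().apply(back(p,u[0],.026)[0]-s['position']))
E
```

```text
[ 0.53721514 -0.27095033  0.05385347] [-0.6824991   0.13875748  1.63146639] 0.013813937867960058 [([281.5, 189.5], 336), ([104.9, 373.4], 185)]
pointer in tool [ 0.03939741 -0.0005562   0.02785077]
pointer in tool [-0.069279   -0.10252706  0.02783362]
```

Request:
{"api": "jog_arm", "payload": {"commands": [[[0, 0, -1, 0, 0, 0, 1], [0, 0, -2, 0, 0, 0, 1], [0, 0, -3, 0, 0, 0, 1], [0, 0, -3, 0, 0, 0, 1], [0, 0, -3, 0, 0, 0, 1], [2, -1.3, -2.8, 0, 0, 0, 1], [2, -1.3, -2.8, 0, 0, 0, 1], [2, -1.3, -2.8, 0, 0, 0, 1], [2, -1.3, -2.8, 0, 0, 0, 1], [2, -1.3, -2.8, 0, 0, 0, 1], [2, -1.3, -2.8, 0, 0, 0, 1], [2, -1.3, -2.8, 0, 0, 0, 1], [2, -1.3, -2.8, 0, 0, 0, 1], [0, 0, 0, 0, 0, 0, 1], [0, 0, 0, 0, 0, 0, 1], [0, 0, 0, 0, 0, 0, 1], [0, 0, 0, 0, 0, 0, 1]]]}}

```text
time: 13.87
position: [0.4923, -0.0865, 0.3963]
ee_rot: [-0.001, 0.818, 0.575, -0.001]
force: [-0.5, 0.2, -1.8]
opening: 0.0138
```

```bash
cat >> h.py <<'E'
import json
def chop(f,guess=(.531,.010,-.235)):
    s,T=tool(); p=imaging.camera_params('wrist'); a=save('wrist',f); b=blobs(a); q=rot(p).inv()
    ang=np.radians([0,-40,-80,180,140,100])+guess[2]; nm=['white','orange','red']*2; uv=[];A=[]
    for g,n in zip(ang,nm):
        X=q.apply(np.r_[guess[0]+.056*np.cos(g),guess[1]+.056*np.sin(g),.121]-p['eye']); e=np.array([p['cx']+p['fx']*X[0]/X[2],p['cy']+p['fy']*X[1]/X[2]])
        c=[x[0] for x in b[n] if x[1]<200 and np.hypot(*(np.array(x[0])-e))<15]
        if c: uv.append(min(c,key=lambda k:np.hypot(*(np.array(k)-e)))); A.append(g-guess[2])
    x,e,_=fitmarks(p,uv,.121,.056,A); yaw=np.arctan2(*T.as_matrix()[:2,0][::-1])
    x[2]=(x[2]+1.5)%np.pi-1.5
    tl=T.inv().apply(np.r_[x[:2],.121]-s['position'])
    print(len(A),'chop',x.round(4),'err',round(e,5),'tcp',s['position'].round(4),'yaw',round(np.degrees(yaw),2),'in tool',tl.round(4))
    L=[(k[0],T.inv().apply(back(p,k[0],s['position'][2]-.028)[0]-s['position']).round(4)) for k in b['orange'] if k[1]>100]
    print('lid pointers',L); return a
E
python3 -c "
from h import *
chop('w8.png')"
```

```text
6 chop [ 0.5315  0.0131 -0.233 ] err 0.00024 tcp [ 0.4923 -0.0865  0.3963] yaw 70.23 in tool [0.1073 0.0038 0.2752]
lid pointers [([281.5, 189.5], array([ 0.0394, -0.0005,  0.028 ]))]
```

Request:
{"api": "jog_arm", "payload": {"commands": [[[2.4, 2.1, 0, 0, 0, 0, 1], [2.4, 2.1, 0, 0, 0, 0, 1], [2.4, 2.1, 0, 0, 0, 0, 1], [2.4, 2.1, 0, 0, 0, 0, 1], [2.4, 2.1, 0, 0, 0, 0, 1], [0, 0, 0, 0, 0, -7, 1], [0, 0, 0, 0, 0, -7, 1], [0, 0, 0, 0, 0, -7, 1], [0, 0, 0, 0, 0, -7, 1], [0, 0, 0, 0, 0, -7, 1], [0, 0, 0, 0, 0, -7, 1], [0, 0, 0, 0, 0, -7, 1], [0, 0, 0, 0, 0, -7, 1], [0, 0, 0, 0, 0, -7, 1], [0, 0, 0, 0, 0, -7, 1], [0, 0, 0, 0, 0, -7, 1], [0, 0, 0, 0, 0, -7, 1], [0, 0, 0, 0, 0, -7, 1], [0, 0, 0, 0, 0, -5.5, 1], [0, 0, 0, 0, 0, 0, 1]]]}}

```text
time: 15.58
position: [0.6322, -0.0089, 0.3959]
ee_rot: [-0.001, 0.114, 0.994, 0.0]
force: [0.7, -0.7, -0.5]
opening: 0.0138
```

Request:
{"api": "jog_arm", "payload": {"commands": [[[0, 0, 0, 0, 0, 0, 1], [0, 0, 0, 0, 0, 0, 1]]]}}

```text
time: 15.75
position: [0.6323, -0.0081, 0.3969]
ee_rot: [-0.001, 0.116, 0.993, -0.0]
force: [0.2, -0.1, -0.9]
opening: 0.0136
```

```bash
python3 -c "
from h import *
chop('w9.png');print(robot.state()['joint_positions'])"
```

```text
6 chop [ 0.5315  0.0131 -0.2309] err 0.0002 tcp [ 0.6323 -0.0081  0.3969] yaw 166.62 in tool [ 0.1026 -0.0026  0.276 ]
lid pointers [([281.5, 189.5], array([0.0393, 0.0005, 0.028 ]))]
[ 0.53047423  0.55870105 -0.92580452  1.37899932  0.44248286  1.41984935
  0.95193287]
```

Two views 96° apart agree on the chopper at (0.5315, 0.0131), yaw −13.3°. Move above it, then down in stages.

Request:
{"api": "jog_arm", "payload": {"commands": [[[2, -0.1, 2, 0, 0, 0, 1], [2, -0.1, 2, 0, 0, 0, 1], [2, -0.1, 2, 0, 0, 0, 1], [2, 0, 2, 0, 0, 0, 1], [2.3, 0, 2, 0, 0, 0, 1], [0, 0, 3, 0, 0, 0, 1], [0, 0, 3, 0, 0, 0, 1], [0, 0, 2, 0, 0, 0, 1], [0, 0, 2, 0, 0, 0, 1], [0, 0, 1, 0, 0, 0, 1], [0, 0, 0, 0, 0, 0, 1], [0, 0, 0, 0, 0, 0, 1], [0, 0, 0, 0, 0, 0, 1], [0, 0, 0, 0, 0, 0, 1]]]}}

```text
time: 16.97
position: [0.5322, 0.0131, 0.189]
ee_rot: [0.001, 0.115, 0.993, 0.0]
force: [-0.0, -0.4, -1.0]
opening: 0.0133
```

```bash
python3 -c "
from h import *
s,T=tool();print(s['position'],s['force'],T.as_matrix().round(3).tolist(),np.degrees(np.arctan2(*T.as_matrix()[:2,0][::-1])),'to go',T.inv().apply(np.array([.5315,.0131,.16])-s['position']),s['joint_positions'])"
```

```text
[0.53219933 0.0131338  0.18897142] [-0.04523116 -0.43586539 -1.01180462] [[-0.974, 0.228, 0.002], [0.228, 0.974, -0.0], [-0.002, 0.0, -1.0]] 166.80617458732348 to go [ 0.00073451 -0.00020504  0.02896984] [ 0.544756    0.59430328 -0.86754622  1.87806429  0.56221811  0.93084137
  0.75253697]
```

Request:
{"api": "jog_arm", "payload": {"commands": [[[0.1, 0, 0.8, 0, 0, 0, 1], [0, 0, 0.5, 0, 0, 0, 1], [0, 0, 0.3, 0, 0, 0, 1], [0, 0, 0.3, 0, 0, 0, 1], [0, 0, 0.2, 0, 0, 0, 1], [0, 0, 0, 0, 0, 0, 1], [0, 0, 0, 0, 0, 0, 1]]]}}

```text
time: 17.55
position: [0.5304, 0.0132, 0.1666]
ee_rot: [-0.0, 0.115, 0.993, -0.0]
force: [0.7, 0.3, -0.7]
opening: 0.0138
```

Request:
{"api": "jog_arm", "payload": {"commands": [[[-0.1, 0, 0.2, 0, 0, 0, 1], [0, 0, 0.2, 0, 0, 0, 1], [0, 0, 0.2, 0, 0, 0, 1], [0, 0, 0.1, 0, 0, 0, 1], [0, 0, 0, 0, 0, 0, 1], [0, 0, 0, 0, 0, 0, 1], [0, 0, 0, 0, 0, 0, 1], [0, 0, 0, 0, 0, 0, 1]]]}}

```text
time: 18.22
position: [0.5312, 0.013, 0.1598]
ee_rot: [-0.0, 0.115, 0.993, -0.0]
force: [-1.6, -0.5, 3.6]
opening: 0.0134
```

Run:
```python
from h import *
s,T=tool();print(s['position'],s['force'],s['moment'],np.degrees(np.arctan2(*T.as_matrix()[:2,0][::-1])))
a=save('wrist','w10.png');b=imaging.capture('scene')
o=np.hstack([cv2.resize(a,(420,315)),cv2.resize(b[150:255,240:360],(360,315))]);cv2.imwrite('pics/c10.png',o[:,:,::-1])
```

```text
[0.5312356  0.01302399 0.15984055] [-1.62495768 -0.51442189  3.58594037] [-0.10877007  0.26308735  0.00394379] 166.83106728035787
```

View pics/c10.png

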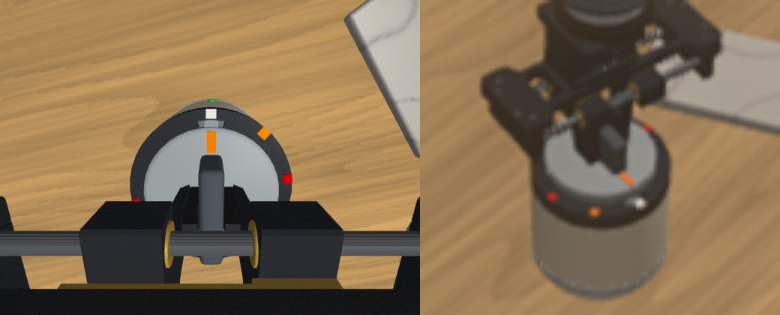

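White mark (crop 211,114) and lid pointer (211,142) are in line, lid seated with light contact. Now twist clockwise.

Request:
{"api": "jog_arm", "payload": {"commands": [[[0, 0, 0, 0, 0, 4, 1], [0, 0, 0, 0, 0, 4, 1], [0, 0, 0, 0, 0, 4, 1], [0, 0, 0, 0, 0, 4, 1], [0, 0, 0, 0, 0, 4, 1], [0, 0, 0, 0, 0, 4, 1], [0, 0, 0, 0, 0, 4, 1], [0, 0, 0, 0, 0, 4, 1], [0, 0, 0, 0, 0, 4, 1], [0, 0, 0, 0, 0, 3, 1], [0, 0, 0, 0, 0, 0, 1], [0, 0, 0, 0, 0, 0, 1], [0, 0, 0, 0, 0, 0, 1], [0, 0, 0, 0, 0, 0, 1]]]}}

```text
time: 19.48
position: [0.5316, 0.0129, 0.1598]
ee_rot: [0.0, 0.439, 0.898, 0.0]
force: [-0.1, -1.7, 3.2]
opening: 0.0137
```

```bash
cat > fin.py <<'E'
from h import *
s,T=tool();yaw=np.degrees(np.arctan2(*T.as_matrix()[:2,0][::-1]));print(s['position'],s['force'],s['moment'],s['opening'],'yaw',yaw,'tool turn',166.73-yaw)
p=imaging.camera_params('wrist');a=save('wrist','w11.png');b=blobs(a)
for k in b: 
  if k!='white' or 1:
    for u in b[k]:
      if u[1]>40 and 200<u[0][0]<420 and u[0][1]<290:
        r=lambda z:(lambda P:(round(np.hypot(*P),4),round(-13.27-np.degrees(np.arctan2(P[1],P[0])),1)%180))(back(p,u[0],z)[0,:2]-[.5315,.0131])
        print(k,u,'z.121',r(.121),'z.132',r(.132))
o=cv2.resize(a,(560,420));cv2.imwrite('pics/c11.png',o[:,:,::-1])
E
python3 fin.py
```

```text
[0.53157232 0.01288691 0.15980301] [-0.1021636  -1.68529665  3.1989275 ] [-0.32412922  0.04410494  0.12264058] 0.013731956558806248 yaw 127.88534391846035 tool turn 38.84465608153964
orange ([283.5, 151.0], 182) z.121 (np.float64(0.0565), np.float64(39.900000000000006)) z.132 (np.float64(0.0576), np.float64(39.80000000000001))
orange ([280.5, 189.6], 338) z.121 (np.float64(0.0368), np.float64(38.099999999999994)) z.132 (np.float64(0.0393), np.float64(38.19999999999999))
red ([353.4, 178.1], 168) z.121 (np.float64(0.0564), np.float64(79.5)) z.132 (np.float64(0.0564), np.float64(76.1))
white ([212.2, 175.2], 162) z.121 (np.float64(0.0566), np.float64(0.4000000000000057)) z.132 (np.float64(0.0567), np.float64(3.5999999999999943))
```

View pics/c11.png

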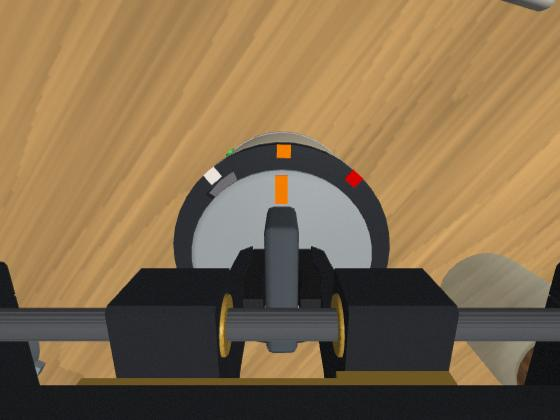

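The lid pointer (280,190) lines up with the orange mark (283,151), a turn of about 38°. I'll hold for a moment, recheck, and hand in.

Request:
{"api": "jog_arm", "payload": {"commands": [[[0, 0, 0, 0, 0, 0, 1], [0, 0, 0, 0, 0, 0, 1], [0, 0, 0, 0, 0, 0, 1], [0, 0, 0, 0, 0, 0, 1], [0, 0, 0, 0, 0, 0, 1], [0, 0, 0, 0, 0, 0, 1]]]}}

```text
time: 20.03
position: [0.5316, 0.0129, 0.1598]
ee_rot: [0.0, 0.44, 0.898, 0.0]
force: [0.1, -2.5, 3.9]
opening: 0.0136
```

```bash
python3 fin.py; python3 -c "
from rig import robot
print(robot.hand_in())"
```

```text
[0.53155144 0.01286449 0.15980633] [ 0.08223722 -2.49751718  3.85007562] [-0.45631174 -0.17910915  0.07852303] 0.013644716164295207 yaw 127.82633426240474 tool turn 38.90366573759525
orange ([283.5, 151.0], 182) z.121 (np.float64(0.0565), np.float64(40.0)) z.132 (np.float64(0.0577), np.float64(39.900000000000006))
orange ([280.5, 189.6], 338) z.121 (np.float64(0.0368), np.float64(38.19999999999999)) z.132 (np.float64(0.0393), np.float64(38.30000000000001))
red ([353.3, 178.1], 166) z.121 (np.float64(0.0563), np.float64(79.5)) z.132 (np.float64(0.0564), np.float64(76.2))
white ([212.0, 175.3], 163) z.121 (np.float64(0.0566), np.float64(0.30000000000001137)) z.132 (np.float64(0.0568), np.float64(3.5))
the job is handed in; nothing more can be done
None
```

I dropped the smaller chocolate from the board into the bowl. I then fitted the small grey lid through the entry gaps, twisted it clockwise to the orange pulse marks, and handed in still gripping it, at about 20 s. The hand-in gives no verdict.

What the last checks showed:
- **Twist:** the lid's pointer reads 38.2° clockwise of entry (tool turn 38.9°), which puts the switch ring at about 0.57 rad. I worked that value out from the pointer; I did not measure the ring directly. The lid stays well short of the lock.
- **Lid home:** with the TCP at z 0.1598 the lid's underside is about 106 mm up, resting on the channel floor. It is within about 1 mm of the chopper's axis, and the contact force is only about 4 N.
- **Grip:** the fingers read 13.6 mm on the 14 mm bar, with the grip force set to 40 N.
- **Chocolate:** I saw it in the bowl after release. The lid now covers it, so I could not see it again at the end.
- **Bottle, jar and egg cup:** I kept the arm away from them, but I did not measure their positions again afterwards.

One disagreement: the first, distant view placed the chopper about 5 mm off in y from the later views. I used the later position, since the three nearer views, taken at three different tool angles, agreed.

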